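Put the inset lid back on the paper-case pot

TASK

Close the steel pot of paper baking cases with the larger of the two knobbed lids: tilt the lid, slip its low edge under the pot's half-moon lip first, then lay it level so that it lies flat on the ledge inside the rim. Leave the smaller lid where it is.

Things in the scene. Friction and masses are not known exactly. Their poses are not given: they have to be found in the camera images.
- lid_knob (a point): The larger lid: a loose steel disc 100 mm across, 5 mm thick, about 180 g, flat on the table, with a black knob on its centre. Point: centre of the knob head, on the axis, 44 mm above the lid's underside. The head is an upright cylinder 30 mm across, 28 mm tall (30 to 58 mm above the underside) on a 16 mm stem. z: the lid's axis, up. It is the same all round: yaw is of no matter.
- small_lid_knob (a point): The smaller lid, not for this pot: same shape and knob, but its disc is only 74 mm across. Point: centre of its knob head, 44 mm above its underside. It is to stay where it is.
- pot_seat (a point): The open round steel pot, fixed to the table, 128 mm across, 59 mm tall. Point: centre of its seat, a ledge 40 mm above the table (a ring of radius 38 to 58 mm) that carries the lid's underside, at the bottom of a recess 116 mm across and 19 mm deep (the rim is 19 mm above this point). x: level, from the pot's lip across to its open side; z: up.
- pot_lip (a point): The pot's lip: a fixed white half-moon plate 3 mm thick, level with the rim, over the recess on the seat's -x side (roughly the robot's side). Point: middle of its straight inner edge, at its underside: 38 mm from the seat's centre, 16 mm above the ledge. Edge along y. From it to the recess wall is 20 mm. The lid cannot go in level past it: its edge goes under it first. Axes as the seat's.
Mind the look-alikes: they are no part of the job. Leave any pink look-alike of the part that bears pot_seat alone.

How it is judged (in metres and radians):
On the way:
1. the lid is over the pot, tilted (more than 6 degrees), with its low edge down in the recess (angle between lid_knob's own z axis and vertical between 0.105 and 0.8 rad and horizontal distance between lid_knob and pot_seat below 0.045 m and z of lid_knob in the frame of pot_seat below 0.068 m), for 0.1 s.
At the end, for the whole second after the job is handed in: The larger lid lies flat on the pot's ledge under the lip: its axis within 15 mm of the seat's centre, its knob centre 39 to 48 mm above the ledge, tilted less than 5 degrees, released; the smaller lid within 30 mm of where it began (horizontal distance between lid_knob and pot_seat below 0.015 m and z of lid_knob in the frame of pot_seat between 0.039 and 0.048 m and angle between lid_knob's own z axis and vertical below 0.09 rad and distance of small_lid_knob from where it was at the start of the episode below 0.03 m); the robot touches nothing.
It fails at once if the smaller lid is moved by more than 30 mm (distance of small_lid_knob from where it was at the start of the episode above 0.03 m).
It also fails if it takes over 40 s, if anything falls off the work surface, if the arm or the gripper's body presses on something with over 40 N, if the wrist force passes 120 N, or if a joint passes its speed limit or range.

ROBOT

A 6-joint arm with a two-finger parallel gripper is mounted at the origin on the work surface. World frame = base frame: x ahead of the robot, y to its left, z up, the work surface at z = 0. Lengths are in mm, angles in rad, forces in N, time in s.
With the tool pointing down it reaches from about 400 to 925 mm from the base axis. Payload 12.5 kg.
Tool frame: the origin (TCP) lies at the very end of the fingers, on their centre line; the grasp point (between the pads) lies grip_depth behind it (grip_depth is the distance from the TCP to the grasp point, in mm); z points along the fingers, y is the line along which they close (so a half turn about z gives the same grasp; the last joint's range is limited). The gripper opens to 95 mm and grips with 3 to 60 N. Pads are 20 mm wide; open, the fingers measure 119 mm over their backs; the gripper's body (75 mm by 180 mm) begins 59 mm behind the grasp point.
Start: joints at [1.167, 0.491, 1.559, -0, 1.092, -0.106], TCP at [183.369, 597.514, 214.661] pointing down, gripper open.
Joint ranges: [-3.1, 3.1], [-0.84, 2.19], [0.05, 2.79], [-1.13, 4.28], [0.06, 2.93], [-2.69, 2.69]. Speed limits (rad/s): [2.22, 2.22, 2.79, 3.14, 3.14, 3.14].

INTERFACE

Orientations are given as [roll, pitch, yaw] about the fixed x, y, z axes, in that order (R = Rz(yaw) Ry(pitch) Rx(roll)).
In Python, from cell import state, read_camera, job_done, grip_depth gives the robot as it stands.
- The arm moves only by the tool drive_tool, never from a script. Its argument "targets" is a list of rows, each an object with "jaw": the opening, from 0 (shut) to 1 (fully open); "travel": the shift along the tool's x, y, z in m, a list of three; "twist": the turn about the tool's z in rad. In form: [{"jaw": jaw, "travel": [tx, ty, tz], "twist": twist}, ...]. A call has 1 to 8 rows; each row is the pose to reach, as a shift and turn from the pose commanded when the call began, along the tool's axes at that moment; what a row does not reach only later rows make up. A row lasts 1/12 s, in which the tool goes at most 41.7 mm and 7.16 degrees, less where a joint would pass 70% of its speed; a pose out of reach is approached as far as the arm can. A call with a gripper value outside its range is refused whole. The fingers move at their own pace and stop on an object; the grip force is fixed at half the most. Time passes only in rows, so rows that repeat a pose let the fingers close. It gives the time, the measured TCP pose, the force, the opening and the grip force at its end, in the units of the state.
- state(): the state, without advancing time (a new reading comes with each control period).
- read_camera(name): name is "scene" or "top"; returns a dict with "frame" (480x640x3 uint8, red, green, blue), "fx", "fy", "cx", "cy" (pixels), "k1" (the pictures are not rectified: a ray, as slopes to the right and down, at radius r is drawn at 1 + k1 r^2 times it, then the intrinsics apply), "R" (3x3) and "t" (3): a world point X has camera coordinates R X + t. Camera axes: x right, y down, z forward; pixel columns grow to the right and rows downward; lengths in mm; the calibration is good to about 2 mm. A picture is of the moment at which its call begins. There is no depth.
- job_done(): hands the job in; it is judged then, once.
The state is a dict: "t": time; "joints": joint angles; "qvel": joint speeds; "tau": joint torques, N m; "eef_pos": TCP position; "tcp_rot": TCP orientation; "ft_force": force on the tool from outside, world axes, zero at the start; "moment": the same for the moment, N m; "opening": opening from 0.0 (shut) to 1.0 (fully open); "grip_force": force on a finger pad.
Only numpy, scipy, OpenCV 4.12 (cv2) and the standard library are available. Lean on these libraries where they do the work, as an engineer would, in place of code of your own. Each camera call takes 0.05 s, during which the arm holds its last target. There are 200 camera calls.

## Working session

There is one attempt and no reset: what is moved stays moved. The work goes in short steps, Python scripts to look and compute and a tool call to move; the robot and the scene stay as the last step left them, time stands still between calls to the robot, and variables do not carry over. Pictures are saved under pics/ and viewed, at most 10 in all, crops included, and the job is handed in when it is done.

Besides the shell and the picture viewer there is one more tool, called after "Emit:" in YAML: its name, and indented under it one key for each argument. drive_tool: Moves the arm, as the interface text tells. Its arguments: {"type":"object","properties":{"targets":{"type":"array"}},"required":["targets"]}

```bash
mkdir -p pics
cat > h.py <<'E'
import numpy as np, cv2
from cell import state, read_camera, grip_depth
def ray(c,u,v):
    K=np.array([[c['fx'],0,c['cx']],[0,c['fy'],c['cy']],[0,0,1.]])
    d=np.array([(u-c['cx'])/c['fx'],(v-c['cy'])/c['fy']]);s=d.copy()
    for _ in range(20): s=d/(1+c['k1']*(s@s))
    R=np.array(c['R']);t=np.array(c['t'])
    return -R.T@t, R.T@np.array([s[0],s[1],1])
def onz(c,u,v,z):
    o,d=ray(c,u,v); return o+d*(z-o[2])/d[2]
def proj(c,X):
    p=np.array(c['R'])@np.array(X,float)+np.array(c['t']); s=p[:2]/p[2]; s=s*(1+c['k1']*(s@s))
    return s*[c['fx'],c['fy']]+[c['cx'],c['cy']]
def save(n,im): cv2.imwrite('pics/'+n,im[...,::-1])
E
python3 - <<'E'
from h import *
import pickle
cs={n:read_camera(n) for n in('scene','top')}
pickle.dump(cs,open('c0.pkl','wb'))
for n in cs: save(n+'0.png',cs[n]['frame']); print(n,-np.array(cs[n]['R']).T@cs[n]['t'],cs[n]['fx'])
print(grip_depth,state())
E
```

```text
scene [1018.70803976  -67.28809423  471.84451336] 438.85319110529986
top [ 387.21040008  -24.99679516 1036.24802687] 564.0523703040826
18.8 {'t': 0.1, 'joints': array([ 1.16740933e+00,  4.91485805e-01,  1.55939132e+00, -1.02262454e-05,
        1.09173856e+00, -1.05615610e-01]), 'qvel': array([-0.00067408, -0.00251722, -0.00106762,  0.00079363,  0.00011791,
        0.00030851]), 'tau': array([ 2.24306801e-03, -6.13631129e+01, -2.58607274e+01,  6.94238115e-02,
        4.70512826e-02, -7.24756728e-05]), 'eef_pos': array([183.2693257 , 597.28847644, 214.12759914]), 'tcp_rot': array([-3.14057437e+00, -9.88277052e-05,  2.84382594e+00]), 'ft_force': array([-0.03089778,  0.6152598 ,  0.31339909]), 'moment': array([-0.00447353, -0.06005202,  0.00993453]), 'grip_force': 0.0, 'opening': 0.9975092672016663}
```

View pics/top0.png

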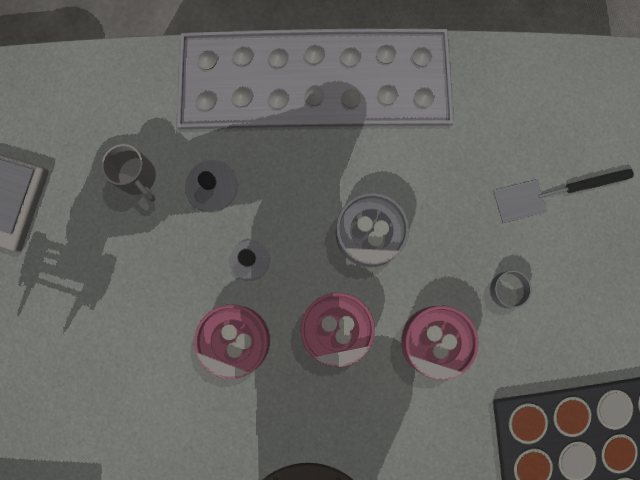

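View pics/scene0.png

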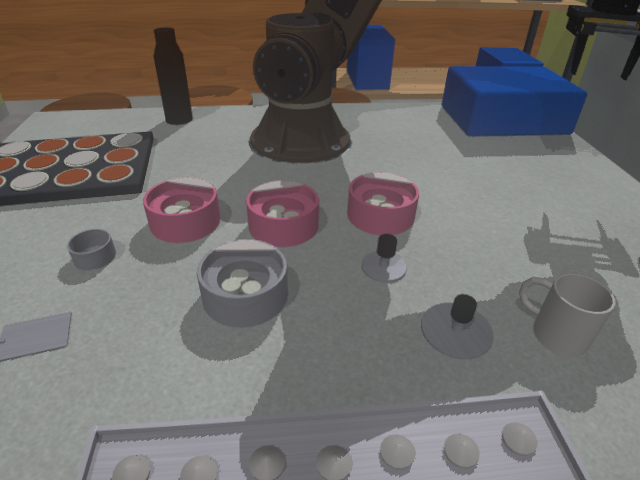

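Top view: steel pot at (373,230), with its lip at (370,257). The two lids are at (211,186) and (249,258). The disc at (211,186) is about 51 px wide against about 40 px for the other, so it is the larger lid. The three pink pots are look-alikes. I'll measure and confirm in one crop.

Run:
```python
from h import *
import pickle
cs=pickle.load(open('c0.pkl','rb'))
c=cs['top'];f=c['frame']
def knob(c,box):
    x0,y0,x1,y1=box; m=(c['frame'][y0:y1,x0:x1].max(2)<35).astype(np.uint8)
    n,l,s,ce=cv2.connectedComponentsWithStats(m); i=1+s[1:,4].argmax()
    return ce[i]+[x0,y0], s[i]
def tri(a,b):
    A=[];B=[]
    for o,d in(a,b):
        d=d/np.linalg.norm(d);P=np.eye(3)-np.outer(d,d);A.append(P);B.append(P@o)
    return np.linalg.solve(sum(A),sum(B))
for nm,bt,bs in(('big',(190,165,225,200),(440,285,485,325)),('small',(232,243,262,272),(370,230,405,260))):
    p,s=knob(c,bt);q,s2=knob(cs['scene'],bs)
    print(nm,p,s,q,s2,onz(c,*p,56),tri(ray(c,*p),ray(cs['scene'],*q)))
x0,y0,x1,y1=180,150,420,280
big=cv2.resize(f[y0:y1,x0:x1],None,fx=3.33,fy=3.33,interpolation=cv2.INTER_CUBIC)
big=np.clip(big.astype(float)*1.5,0,255).astype(np.uint8)
save('crop1.png',big)
# lip mask
g=f[190:270,335:412].astype(int); m=((g.min(2)>150)).astype(np.uint8)
n,l,s,ce=cv2.connectedComponentsWithStats(m)
for i in range(1,n):
    if s[i,4]>15: print('white',s[i],ce[i]+[335,190])
print(f[257,372],f[230,345],f[215,330])
```

```text
Traceback (most recent call last):
ValueError: attempt to get argmax of an empty sequence
```

Run:
```python
from h import *
import pickle
cs=pickle.load(open('c0.pkl','rb'))
c=cs['top'];f=c['frame']
def knob(c,box):
    x0,y0,x1,y1=box; m=(c['frame'][y0:y1,x0:x1].max(2)<60).astype(np.uint8)
    n,l,s,ce=cv2.connectedComponentsWithStats(m); i=1+s[1:,4].argmax()
    return ce[i]+[x0,y0], s[i]
def tri(a,b):
    A=[];B=[]
    for o,d in(a,b):
        d=d/np.linalg.norm(d);P=np.eye(3)-np.outer(d,d);A.append(P);B.append(P@o)
    return np.linalg.solve(sum(A),sum(B))
for nm,bt,bs in(('big',(190,165,225,200),(440,285,485,325)),('small',(232,243,262,272),(370,230,405,260))):
    p,s=knob(c,bt);q,s2=knob(cs['scene'],bs)
    print(nm,p,s,q,s2,onz(c,*p,56),tri(ray(c,*p),ray(cs['scene'],*q)))
x0,y0,x1,y1=180,150,420,280
big=cv2.resize(f[y0:y1,x0:x1],None,fx=3.33,fy=3.33,interpolation=cv2.INTER_CUBIC)
big=np.clip(big.astype(float)*1.5,0,255).astype(np.uint8)
save('crop1.png',big)
g=f[190:270,335:412].astype(int); m=((g.min(2)>150)).astype(np.uint8)
n,l,s,ce=cv2.connectedComponentsWithStats(m)
for i in range(1,n):
    if s[i,4]>15: print('white',s[i],ce[i]+[335,190])
print(f[257,372],f[230,345],f[215,330])
```

```text
big [206.71972318 180.2283737 ] [  7   6  20  20 289] [463.20287253 308.70736086] [ 11  10  26  29 557] [630.95803084 175.07776959  56.        ] [633.96955376 177.11897339  42.97899907]
small [246.42622951 257.37295082] [  6   6  18  18 244] [386.46153846 245.54907162] [  7   4  20  24 377] [491.23590074 102.20221748  56.        ] [492.41750875 103.25747339  43.81448083]
[133 129 126] [104 104 107] [85 86 83]
```

View pics/crop1.png

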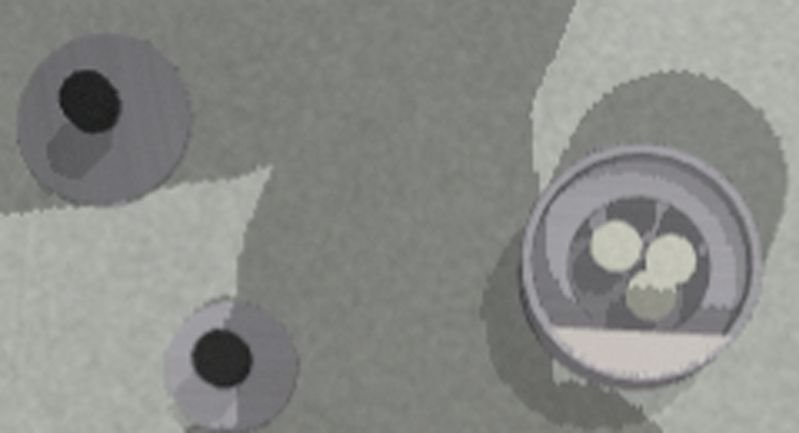

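The crop confirms it. The larger lid's disc is at crop (104,120), r≈87. The small lid is at (231,364), r≈67. The steel pot's rim is centred at (641,265), with its lip edge running from (552,327) to (727,336).

Run:
```python
from h import *
import pickle
c=pickle.load(open('c0.pkl','rb'))['top']
w=lambda x,y,z:onz(c,180+(x+.5)/3.33-.5,150+(y+.5)/3.33-.5,z)
P=lambda n,v:print(n,np.round(v,1))
P('lid disc',w(104,120,5));P('knob',w(90,101,57))
ps=[w(x,y,59) for x,y in((521,265),(762,265),(641,145),(641,386))]
pc=np.mean(ps,0);P('rimpts',ps);P('pot',pc)
a,b=w(552,327,59),w(727,336,59);P('lip',[a,b,(a+b)/2])
e=(a-b)[:2];e/=np.linalg.norm(e);xd=np.array([e[1],-e[0]]);print('xdir',xd,np.arctan2(xd[1],xd[0]),'lip dist',(pc-(a+b)/2)[:2]@xd)
s=state();yaw=s['tcp_rot'][2]
R=np.array([[np.cos(yaw),np.sin(yaw)],[np.sin(yaw),-np.cos(yaw)]]) # cols tool x,y (z down)
lid=np.array([633,176.5]);print('travel tool to lid',R.T@(lid-s['eef_pos'][:2]),'toolx',R[:,0])
```

```text
lid disc [632.9 177.3   5. ]
knob [631.2 175.   57. ]
rimpts [[ 539.1  -55.4   59. ]
 [ 538.  -182.6   59. ]
 [ 603.1 -120.1   59. ]
 [ 474.6 -117.3   59. ]]
pot [ 538.7 -118.9   59. ]
lip [[ 506.1  -71.3   59. ]
 [ 500.5 -163.1   59. ]
 [ 503.3 -117.2   59. ]]
xdir [ 0.998144   -0.06089789] -0.06093559185595079 lip dist 35.44307829046069
travel tool to lid [-553.39328501 -270.32664207] toolx [-0.95599409  0.29338593]
```

Emit:
drive_tool:
  targets:
    - {"jaw": 0.7, "travel": [-0.553, -0.27, 0.05], "twist": -0.237}
    - {"jaw": 0.7, "travel": [-0.553, -0.27, 0.05], "twist": -0.237}
    - {"jaw": 0.7, "travel": [-0.553, -0.27, 0.05], "twist": -0.237}
    - {"jaw": 0.7, "travel": [-0.553, -0.27, 0.05], "twist": -0.237}
    - {"jaw": 0.7, "travel": [-0.553, -0.27, 0.05], "twist": -0.237}
    - {"jaw": 0.7, "travel": [-0.553, -0.27, 0.05], "twist": -0.237}
    - {"jaw": 0.7, "travel": [-0.553, -0.27, 0.05], "twist": -0.237}
    - {"jaw": 0.7, "travel": [-0.553, -0.27, 0.05], "twist": -0.237}

```text
t: 0.77
eef_pos: [426.1, 369.8, 187.5]
tcp_rot: [-3.142, -0.0, 3.081]
ft_force: [-0.2, -0.6, -0.0]
opening: 0.706
grip_force: 0.0
```

Emit:
drive_tool:
  targets:
    - {"jaw": 0.7, "travel": [-0.217, -0.18, 0.03], "twist": 0}
    - {"jaw": 0.7, "travel": [-0.217, -0.18, 0.03], "twist": 0}
    - {"jaw": 0.7, "travel": [-0.217, -0.18, 0.03], "twist": 0}
    - {"jaw": 0.7, "travel": [-0.217, -0.18, 0.03], "twist": 0}
    - {"jaw": 0.7, "travel": [-0.217, -0.18, 0.03], "twist": 0}
    - {"jaw": 0.7, "travel": [-0.217, -0.18, 0.03], "twist": 0}
    - {"jaw": 0.7, "travel": [-0.217, -0.18, 0.03], "twist": 0}
    - {"jaw": 0.7, "travel": [-0.217, -0.18, 0.03], "twist": 0}

```text
t: 1.43
eef_pos: [634.1, 174.1, 156.2]
tcp_rot: [-3.141, -0.0, 3.076]
ft_force: [-0.4, 1.1, 0.6]
opening: 0.7
grip_force: 0.0
```

Emit:
drive_tool:
  targets:
    - {"jaw": 0.7, "travel": [0.001, 0.002, 0.04], "twist": 0}
    - {"jaw": 0.7, "travel": [0.001, 0.002, 0.08], "twist": 0}
    - {"jaw": 0.7, "travel": [0.001, 0.002, 0.11], "twist": 0}
    - {"jaw": 0.7, "travel": [0.001, 0.002, 0.124], "twist": 0}
    - {"jaw": 0.7, "travel": [0.001, 0.002, 0.124], "twist": 0}
    - {"jaw": 0.2, "travel": [0.001, 0.002, 0.124], "twist": 0}
    - {"jaw": 0.0, "travel": [0.001, 0.002, 0.124], "twist": 0}
    - {"jaw": 0.0, "travel": [0.001, 0.002, 0.124], "twist": 0}

```text
t: 2.1
eef_pos: [630.5, 181.0, 35.4]
tcp_rot: [3.141, 0.002, 3.081]
ft_force: [-0.1, 1.0, 0.2]
opening: 0.544
grip_force: 0.0
```

Emit:
drive_tool:
  targets:
    - {"jaw": 0, "travel": [0, 0, 0], "twist": 0}
    - {"jaw": 0, "travel": [0, 0, 0], "twist": 0}
    - {"jaw": 0, "travel": [0, 0, 0], "twist": 0}
    - {"jaw": 0, "travel": [0, 0, 0], "twist": 0}
    - {"jaw": 0, "travel": [0, 0, -0.02], "twist": 0}
    - {"jaw": 0, "travel": [0, 0, -0.05], "twist": 0}
    - {"jaw": 0, "travel": [0, 0, -0.08], "twist": 0}
    - {"jaw": 0, "travel": [0, 0, -0.12], "twist": 0}

```text
t: 2.77
eef_pos: [628.6, 180.5, 153.0]
tcp_rot: [-3.141, -0.004, 3.081]
ft_force: [0.2, -0.4, -2.6]
opening: 0.31
grip_force: 30.0
```

Emit:
drive_tool:
  targets:
    - {"jaw": 0, "travel": [0.047, -0.304, 0.0], "twist": 0}
    - {"jaw": 0, "travel": [0.047, -0.304, 0.0], "twist": 0}
    - {"jaw": 0, "travel": [0.047, -0.304, 0.0], "twist": 0}
    - {"jaw": 0, "travel": [0.047, -0.304, 0.0], "twist": 0}
    - {"jaw": 0, "travel": [0.047, -0.304, 0.0], "twist": 0}
    - {"jaw": 0, "travel": [0.047, -0.304, 0.0], "twist": 0}
    - {"jaw": 0, "travel": [0.047, -0.304, 0.0], "twist": 0}
    - {"jaw": 0, "travel": [0.047, -0.304, 0.0], "twist": 0}

```text
t: 3.43
eef_pos: [563.2, -124.0, 153.6]
tcp_rot: [-3.141, -0.0, 3.078]
ft_force: [-0.5, 0.4, -2.3]
opening: 0.305
grip_force: 30.0
```

Emit:
drive_tool:
  targets:
    - {"jaw": 0, "travel": [0, 0, 0.02], "twist": 0}
    - {"jaw": 0, "travel": [0, 0, 0.04], "twist": 0}
    - {"jaw": 0, "travel": [0, 0, 0.04], "twist": 0}

```text
t: 3.68
eef_pos: [562.7, -119.9, 110.7]
tcp_rot: [3.14, -0.005, 3.08]
ft_force: [-0.6, -0.0, -1.7]
opening: 0.309
grip_force: 30.0
```

```bash
cat > look.py <<'E'
from h import *
import sys
c=read_camera('scene');s=state();print(s['eef_pos'],s['tcp_rot'],s['ft_force'],s['moment'],s['t'])
# predicted marks: seat ctr rim pts
f=c['frame'].copy();u,v=proj(c,[540,-119,75]).astype(int)
x0,y0=u-95,v-80
f=np.clip(f[y0:y0+150,x0:x0+190].astype(float)*1.4,0,255).astype(np.uint8)
save(sys.argv[1],cv2.resize(f,None,fx=4,fy=4,interpolation=cv2.INTER_CUBIC));print(x0,y0)
E
python3 look.py s1.png
```

```text
[ 563.43396191 -119.70829844  112.35883716] [ 3.1404699  -0.00353163  3.08036496] [ 0.85608812  0.68928179 -1.8130099 ] [ 0.02548322 -0.00543782  0.02511572] 3.7333
146 176
```

View pics/s1.png

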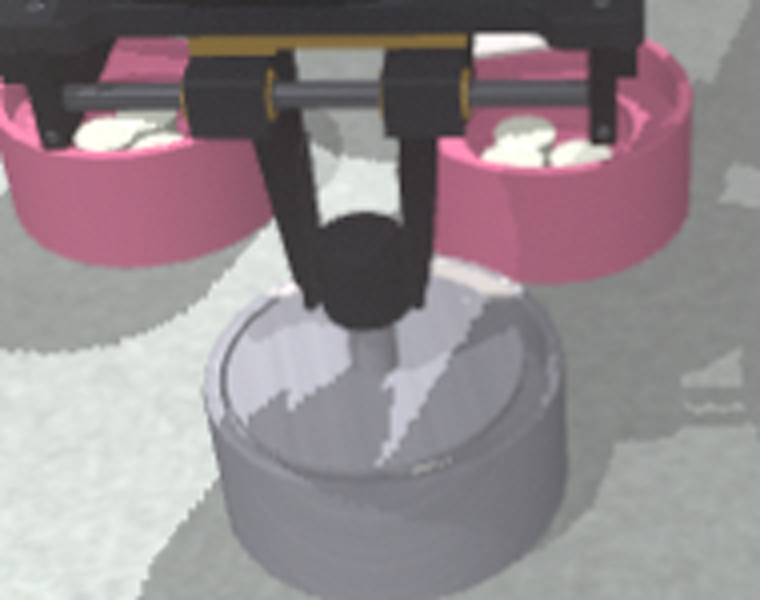

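The lid is held level over the pot. Disc edges are at crop x 222 to 522 and y about 272 to 478. The knob is between the fingers at (365,270).

Run:
```python
from h import *
c=read_camera('scene')
w=lambda x,y,z:onz(c,146+(x+.5)/4-.5,176+(y+.5)/4-.5,z)
for z in (78,83,88):
    a=w(222,375,z);b=w(522,362,z);n=w(372,478,z);print(z,a,b,n,np.linalg.norm(a-b))
```

```text
78 [ 566.04848181 -171.81214395   78.        ] [567.16412561 -71.12869534  78.        ] [ 618.93444953 -119.61216392   78.        ] 100.68962948273717
83 [ 571.79516029 -170.48517295   83.        ] [572.89664058 -71.07993751  83.        ] [ 624.00972132 -118.94789074   83.        ] 99.41133784647506
88 [ 577.54183877 -169.15820195   88.        ] [578.62915556 -71.03117967  88.        ] [ 629.08499312 -118.28361755   88.        ] 98.13304621021294
```

Emit:
drive_tool:
  targets:
    - {"jaw": 0, "travel": [0, 0, 0.012], "twist": 0}
    - {"jaw": 0, "travel": [0, 0, 0.018], "twist": 0}
    - {"jaw": 0, "travel": [0, 0, 0.021], "twist": 0}
    - {"jaw": 0, "travel": [0, 0, 0.023], "twist": 0}
    - {"jaw": 0, "travel": [0, 0, 0.023], "twist": 0}

```text
t: 4.2
eef_pos: [564.7, -119.5, 93.2]
tcp_rot: [-3.141, 0.001, 3.081]
ft_force: [-8.1, 2.5, 18.6]
opening: 0.311
grip_force: 30.0
```

Emit:
drive_tool:
  targets:
    - {"jaw": 0, "travel": [0, 0, 0.002], "twist": 0}
    - {"jaw": 0, "travel": [0, 0, 0.004], "twist": 0}
    - {"jaw": 0, "travel": [0, 0, 0.004], "twist": 0}

```text
t: 4.45
eef_pos: [566.0, -119.7, 90.7]
tcp_rot: [-3.141, 0.005, 3.081]
ft_force: [-6.0, 4.0, 30.4]
opening: 0.315
grip_force: 30.0
```

Emit:
drive_tool:
  targets:
    - {"jaw": 0, "travel": [0, 0, 0.002], "twist": 0}
    - {"jaw": 0, "travel": [0, 0, 0.004], "twist": 0}
    - {"jaw": 0, "travel": [0, 0, 0.004], "twist": 0}

```text
t: 4.7
eef_pos: [566.8, -119.9, 87.1]
tcp_rot: [-3.14, 0.007, 3.081]
ft_force: [-2.7, 3.6, 31.2]
opening: 0.314
grip_force: 30.0
```

```bash
python3 look.py s2.png
```

```text
[ 566.78705028 -119.8550218    87.09723305] [-3.14032876  0.00730077  3.08124058] [-2.39591069  4.02821204 30.3815145 ] [ 0.93506602  0.44016785 -0.02592804] 4.75
146 176
```

View pics/s2.png

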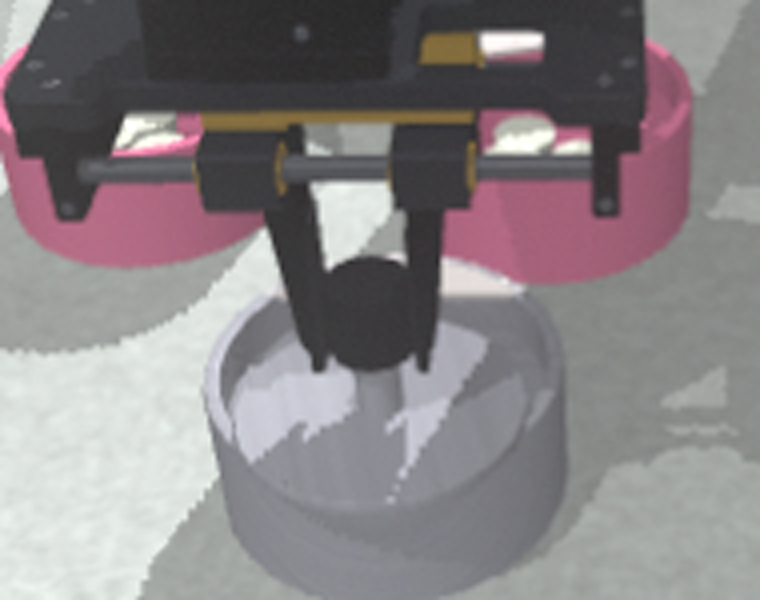

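The lid tilts with its far (lip-side) edge down inside the pot, and its near edge at (390,500) rests on the rim. I'll press a little more.

Emit:
drive_tool:
  targets:
    - {"jaw": 0, "travel": [0, 0, 0.002], "twist": 0}
    - {"jaw": 0, "travel": [0, 0, 0.004], "twist": 0}
    - {"jaw": 0, "travel": [0, 0, 0.005], "twist": 0}
    - {"jaw": 0, "travel": [0, 0, 0.005], "twist": 0}

```text
t: 5.08
eef_pos: [566.9, -120.0, 82.2]
tcp_rot: [-3.14, 0.008, 3.081]
ft_force: [-2.5, 4.0, 32.6]
opening: 0.311
grip_force: 30.0
```

Run:
```python
from h import *
c=read_camera('scene');s=state();print(s['eef_pos'],s['ft_force'],s['moment'])
f=c['frame'];m=(f.max(2)<60).astype(np.uint8)
# ellipse of knob/disc: side points for tilt by hand
u0,v0=146,176
g=f[v0:v0+150,u0:u0+190]
save('s3.png',cv2.resize(np.clip(g.astype(float)*1.4,0,255).astype(np.uint8),None,fx=4,fy=4,interpolation=cv2.INTER_CUBIC))
```

```text
[ 566.88268689 -120.00951791   82.18699089] [-3.6929925   3.07668947 31.56375022] [0.85109808 0.46020734 0.08528859]
```

View pics/s3.png

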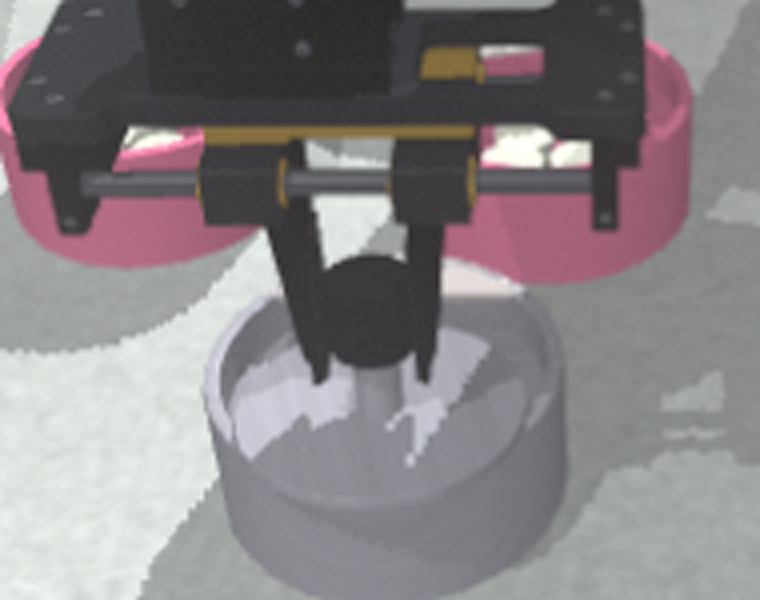

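The fingers slid about 5 mm down the knob while the lid stayed put, so it's resting on the rim and ledge. I'll estimate the disc's position.

Run:
```python
from h import *
c=read_camera('scene')
w=lambda x,y,z:np.round(onz(c,146+(x+.5)/4-.5,176+(y+.5)/4-.5,z),1)
for z in (60,64,68): print('near edge top',w(385,507,z))
for z in (50,55,60): print('sides',w(232,405,z),w(527,392,z))
print('knob top front/back/left/right', [w(367,257,z) for z in(96,92)],[w(325,285,z) for z in (92,96)],[w(412,285,z) for z in (92,96)])
print('rim far-left, right',w(204,395,59),w(567,365,59))
f=c['frame'];
```

```text
near edge top [ 614.3 -117.3   60. ]
near edge top [ 618.2 -116.8   64. ]
near edge top [ 622.1 -116.3   68. ]
sides [ 550.2 -174.    50. ] [551.4 -70.1  50. ]
sides [ 555.8 -172.8   55. ] [557. -70.  55.]
sides [ 561.3 -171.5   60. ] [562.5 -70.   60. ]
knob top front/back/left/right [array([ 528.1, -123.3,   96. ]), array([ 522.9, -123.9,   92. ])] [array([ 537.6, -137.7,   92. ]), array([ 542.7, -136.9,   96. ])] [array([ 539.9, -107.8,   92. ]), array([ 545. , -107.3,   96. ])]
rim far-left, right [ 554.3 -182.    59. ] [548.2 -55.4  59. ]
```

```bash
cat > fit.py <<'E'
from h import *
from scipy.optimize import least_squares
def fit(c,near,kbot,ktop,y=-120,off=(146,176),sc=4):
    V=[off[1]+(a+.5)/sc-.5 for a in(near,kbot,ktop)]
    def r(p):
        X,Z,th=p; ex=np.array([np.cos(th),0,np.sin(th)]); ez=np.array([-np.sin(th),0,np.cos(th)])
        q=lambda a,b: proj(c,np.array([X,y,Z])+a*ex+b*ez)[1]
        nv=max(q(50,0),q(50,5))
        return [nv-V[0],max(q(15,30),q(15,30))-V[1],min(q(-15,58),q(15,58))-V[2]]
    s=least_squares(r,[565,60,.1]); return s.x, s.cost
E
python3 - <<'E'
from fit import *
c=read_camera('scene')
for a in((478,330,212),(509,370,257),(507,367,255)): 
    x,k=fit(c,*a); print(x,np.degrees(x[2]),k)
E
```

```text
[7.00143929e+02 1.69442333e+02 6.32386460e-01] 36.2330751734279 3.439661497879341e-05
[6.64232253e+02 1.26459307e+02 5.80379863e-01] 33.25331664482083 1.6155871338926322e-27
[6.90081139e+02 1.48362019e+02 6.56761229e-01] 37.62964654838021 0.0004030058197153613
```

Run:
```python
from h import *
from scipy.optimize import least_squares
c=read_camera('scene')
V=lambda a:176+(np.array(a)+.5)/4-.5
def pts(X,Z,th):
    ex=np.array([np.cos(th),0,np.sin(th)]); ez=np.array([-np.sin(th),0,np.cos(th)])
    q=lambda a,b: proj(c,np.array([X,-120,Z])+a*ex+b*ez)[1]
    return np.array([max(q(50,0),q(50,5)),q(15,30),q(-15,58)])
a=V([478,330,212]); s=least_squares(lambda p:pts(p[0],p[1],0)-a,[568,78]);print('s1',s.x,s.fun)
b0=s.fun
for bm in((505,372,258),(507,367,255)):
    b=V(bm)
    for R in(60,64):
        s=least_squares(lambda p:pts(p[0],59+(p[0]-540-R)*np.tan(p[1]),p[1])-b-b0,[568,.1]);X,t=s.x;print(bm,R,X,np.degrees(t),59+(X-540-R)*np.tan(t),s.fun)
```

```text
s1 [562.17233208  72.11812004] [-0.45554934  0.99174716 -0.53560258]
(505, 372, 258) 60 567.4295388542732 13.474500584661463 51.19585339738434 [ 0.52553068 -1.05213878  0.5046044 ]
(505, 372, 258) 64 566.0052009756278 13.045640319276126 50.196324780012205 [ 0.52018239 -1.04319635  0.50215531]
(507, 367, 255) 60 565.9847551329892 10.245490657649983 52.85180632261821 [ 0.14153127 -0.27607579  0.12848812]
(507, 367, 255) 64 564.99097650986 9.89346353116643 52.19642125833253 [ 0.13751628 -0.2688709   0.12569105]
```

Emit:
drive_tool:
  targets:
    - {"jaw": 0.5, "travel": [0, 0, 0], "twist": 0}
    - {"jaw": 0.5, "travel": [0, 0, 0], "twist": 0}
    - {"jaw": 0.5, "travel": [0, 0, 0], "twist": 0}
    - {"jaw": 0.5, "travel": [0.007, 0, 0.003], "twist": 0}
    - {"jaw": 0.5, "travel": [0.007, 0, 0.003], "twist": 0}

```text
t: 5.7
eef_pos: [556.0, -119.1, 74.1]
tcp_rot: [3.141, -0.002, 3.081]
ft_force: [-0.0, -0.2, 0.5]
opening: 0.496
grip_force: 0.0
```

```bash
python3 look.py s4.png
```

```text
[ 556.54384942 -119.23801693   74.25013559] [ 3.14111462e+00 -1.46776586e-03  3.08069853e+00] [0.24006932 0.27978715 0.35452086] [-0.00597825 -0.00249698  0.03251711] 5.75
146 176
```

View pics/s4.png

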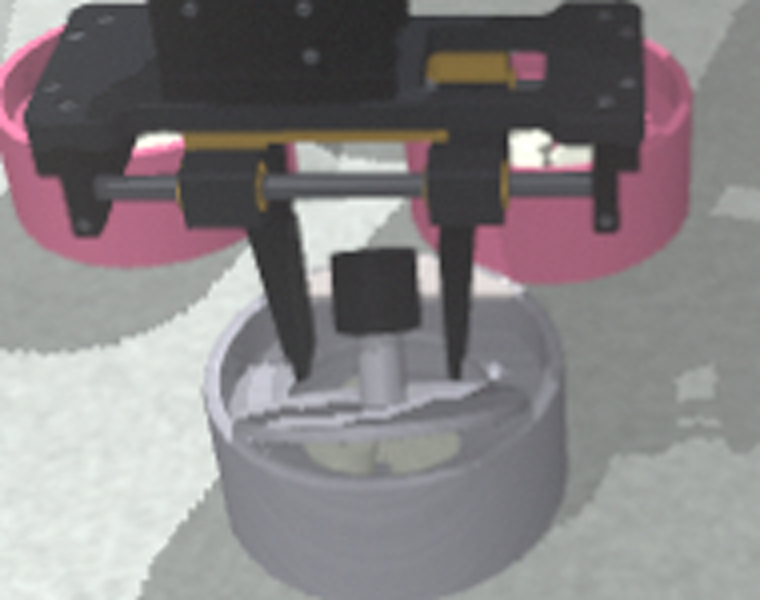

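Run:
```python
from h import *
c=read_camera('scene');R=np.array(c['R'])
for n,(x,y),d in(('disc',(382,410),600),('knob',(376,292),605)):
    o,r=ray(c,146+(x+.5)/4-.5,176+(y+.5)/4-.5)
    print(n,'elev',np.degrees(np.arctan2(-r[2],np.hypot(*r[:2]))))
    for dd in(d-20,d-10,d,d+10,d+20): print(dd,np.round(o+r*dd,1))
c=read_camera('top');s=state();f=c['frame'];u,v=proj(c,[540,-119,70]).astype(int)
save('t5.png',cv2.resize(np.clip(f[v-50:v+50,u-60:u+60].astype(float)*1.5,0,255).astype(np.uint8),None,fx=6,fy=6,interpolation=cv2.INTER_CUBIC));print(u-60,v-50)
```

```text
disc elev 42.21804065883405
580 [ 584.5 -118.    75.2]
590 [ 577.  -118.8   68.3]
600 [ 569.5 -119.7   61.5]
610 [ 562.  -120.6   54.6]
620 [ 554.5 -121.4   47.8]
knob elev 38.42812697866876
585 [ 556.3 -118.5  102.7]
595 [ 548.4 -119.4   96.4]
605 [ 540.5 -120.3   90.1]
615 [ 532.6 -121.1   83.8]
625 [ 524.7 -122.    77.5]
312 177
```

View pics/t5.png

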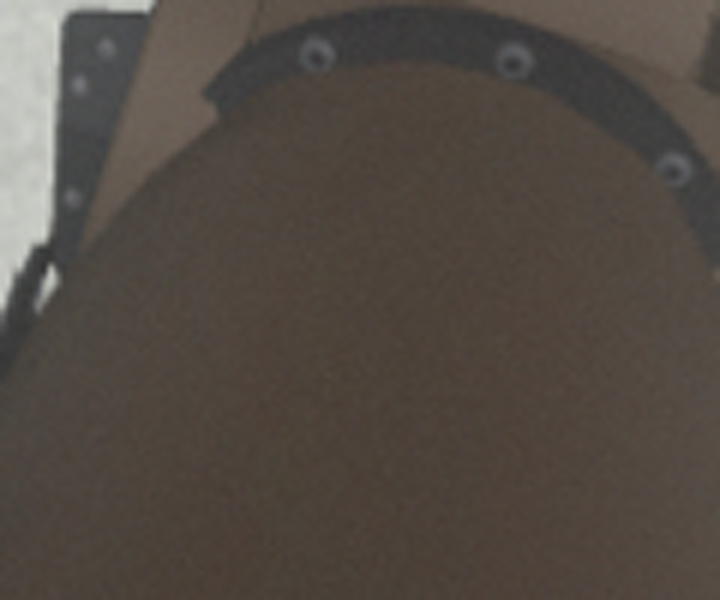

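The arm hides the pot in the top view, so only the scene camera helps here. I'll check whether the lid is moving.

Run:
```python
from h import *
a=cv2.imread('pics/s4.png')
c=read_camera('scene');print(state()['t'],state()['ft_force'])
g=np.clip(c['frame'][176:326,146:336].astype(float)*1.4,0,255).astype(np.uint8)
g=cv2.resize(g,None,fx=4,fy=4,interpolation=cv2.INTER_CUBIC)
d=cv2.absdiff(a,g[...,::-1].copy()).max(2)
print((d>30).sum()); ys,xs=np.where(d>30); print(len(ys) and (xs.min(),xs.max(),ys.min(),ys.max()))
save('s6.png',g)
```

```text
5.9 [-0.62298176 -0.66840543  0.42613737]
2668
(np.int64(18), np.int64(643), np.int64(0), np.int64(426))
```

View pics/s6.png

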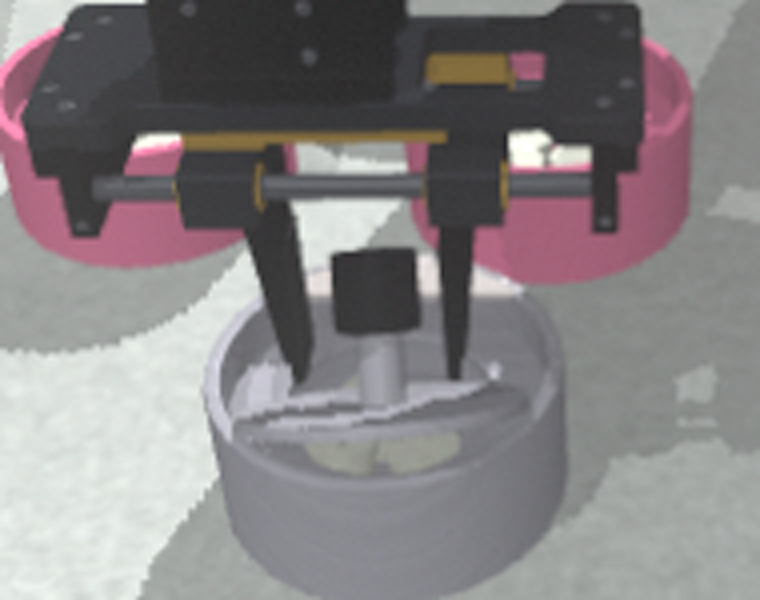

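The lid is static at roughly 27° tilt, with its low edge down in the pot bore and the knob standing free between the fingers. The head spans crop (333–420, 252–333). I'll centre on the knob, regrip and lift slightly.

Emit:
drive_tool:
  targets:
    - {"jaw": 0.5, "travel": [0.012, 0, 0], "twist": 0}
    - {"jaw": 0.5, "travel": [0.012, 0, 0], "twist": 0}
    - {"jaw": 0, "travel": [0.012, 0, 0], "twist": 0}
    - {"jaw": 0, "travel": [0.012, 0, 0], "twist": 0}
    - {"jaw": 0, "travel": [0.012, 0, 0], "twist": 0}
    - {"jaw": 0, "travel": [0.012, 0, 0], "twist": 0}
    - {"jaw": 0, "travel": [0.012, 0, 0], "twist": 0}

```text
t: 6.48
eef_pos: [545.8, -119.1, 74.8]
tcp_rot: [-3.141, 0.001, 3.081]
ft_force: [-0.3, -3.7, 1.7]
opening: 0.311
grip_force: 30.0
```

Emit:
drive_tool:
  targets:
    - {"jaw": 0, "travel": [0, 0, -0.006], "twist": 0}
    - {"jaw": 0, "travel": [0, 0, -0.011], "twist": 0}
    - {"jaw": 0, "travel": [0, 0, -0.011], "twist": 0}

```text
t: 6.73
eef_pos: [545.9, -118.6, 86.7]
tcp_rot: [3.142, 0.001, 3.081]
ft_force: [-0.3, -0.6, -2.2]
opening: 0.313
grip_force: 30.0
```

Run:
```python
from h import *
c=read_camera('scene');s=state();print(s['t'],s['eef_pos'],s['ft_force'],s['moment'],s['opening'])
g=np.clip(c['frame'][176:326,146:336].astype(float)*1.4,0,255).astype(np.uint8)
save('s7.png',cv2.resize(g,None,fx=4,fy=4,interpolation=cv2.INTER_CUBIC))
```

```text
6.7833 [ 545.753237   -118.58822824   86.35202742] [ 0.09626642 -0.45491396 -3.03972973] [-0.0211567   0.0300568  -0.01515527] 0.31308210446842133
```

Emit:
drive_tool:
  targets:
    - {"jaw": 0, "travel": [0.006, 0, 0], "twist": 0}
    - {"jaw": 0, "travel": [0.012, 0, 0], "twist": 0}
    - {"jaw": 0, "travel": [0.012, 0, 0], "twist": 0}

```text
t: 7.03
eef_pos: [532.0, -117.6, 85.5]
tcp_rot: [3.141, -0.002, 3.081]
ft_force: [-0.1, 0.8, -2.3]
opening: 0.314
grip_force: 30.0
```

Emit:
drive_tool:
  targets:
    - {"jaw": 0, "travel": [0.004, 0, 0], "twist": 0}
    - {"jaw": 0, "travel": [0.006, 0, 0], "twist": 0}
    - {"jaw": 0, "travel": [0.006, 0, 0], "twist": 0}

```text
t: 7.28
eef_pos: [527.0, -117.6, 85.7]
tcp_rot: [3.141, -0.0, 3.081]
ft_force: [-0.7, 0.2, -1.9]
opening: 0.31
grip_force: 30.0
```

Emit:
drive_tool:
  targets:
    - {"jaw": 0, "travel": [0.003, 0, 0], "twist": 0}
    - {"jaw": 0, "travel": [0.005, 0, 0], "twist": 0}
    - {"jaw": 0, "travel": [0.005, 0, 0], "twist": 0}

```text
t: 7.53
eef_pos: [522.1, -117.3, 85.7]
tcp_rot: [3.141, -0.0, 3.081]
ft_force: [0.4, -0.1, -1.7]
opening: 0.313
grip_force: 30.0
```

Emit:
drive_tool:
  targets:
    - {"jaw": 0, "travel": [0, 0, 0.002], "twist": 0}
    - {"jaw": 0, "travel": [0, 0, 0.004], "twist": 0}
    - {"jaw": 0, "travel": [0, 0, 0.004], "twist": 0}

```text
t: 7.78
eef_pos: [523.9, -117.8, 82.4]
tcp_rot: [-3.141, 0.004, 3.081]
ft_force: [2.7, -0.8, 4.5]
opening: 0.31
grip_force: 30.0
```

```bash
python3 look.py s8.png
```

```text
[ 523.88698256 -117.80502902   82.4147417 ] [-3.14070413  0.00339321  3.08071646] [ 3.17715882 -2.28489157  4.32511995] [-0.14610143 -0.49714195 -0.00924729] 7.8333
146 176
```

View pics/s8.png

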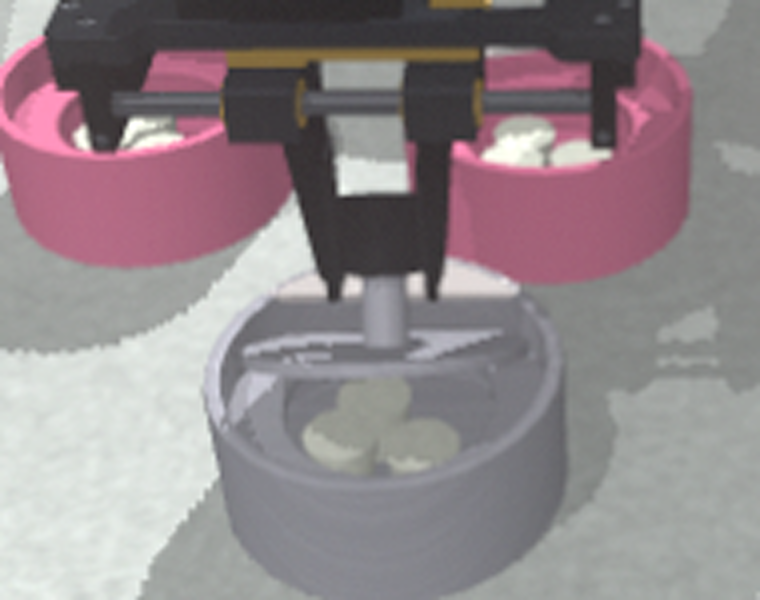

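The low edge is under the lip: its straight edge is fully visible at y≈295, the disc emerges below it, and its high edge is at y≈370. The ledge contact is felt. I'll release so the lid drops level around its low edge.

Emit:
drive_tool:
  targets:
    - {"jaw": 0.55, "travel": [0, 0, 0], "twist": 0}
    - {"jaw": 0.55, "travel": [0, 0, 0], "twist": 0}
    - {"jaw": 0.55, "travel": [0, 0, 0], "twist": 0}
    - {"jaw": 0.55, "travel": [0, 0, 0], "twist": 0}
    - {"jaw": 0.55, "travel": [0, 0, 0], "twist": 0}
    - {"jaw": 0.55, "travel": [0, 0, 0], "twist": 0}

```text
t: 8.33
eef_pos: [522.4, -117.3, 81.6]
tcp_rot: [3.141, -0.0, 3.081]
ft_force: [0.0, -0.2, 0.2]
opening: 0.551
grip_force: 0.0
```

```bash
cat > kn.py <<'E'
from h import *
import sys
c=read_camera('scene');s=state();print(s['t'],s['eef_pos'],s['ft_force'])
f=c['frame']
# cases visible? bright pixels within pot; lip; knob blob
m=(f[176:326,146:336].max(2)<50).astype(np.uint8)
n,l,st,ce=cv2.connectedComponentsWithStats(m)
for i in range(1,n):
    if st[i,4]>40: print(st[i]+[146,176,0,0,0],ce[i]+[146,176])
# expected seated knob pixel pts
for X in(525,540,555): print(X,[proj(c,p).round(1).tolist() for p in([X,-119,84],[X,-104,84],[X,-134,84],[X+15,-119,70],[X-15,-119,98])])
save(sys.argv[1],np.clip(f[176:326,146:336].astype(float)*1.4,0,255).astype(np.uint8))
# column luminance profile below knob
print('col', f[215:305:3,239].mean(1).astype(int))
E
python3 kn.py k1.png
```

```text
8.3833 [ 522.45594048 -117.27399173   81.64949573] [ 0.4492539  -0.28362697 -0.34771938]
[ 159  176  147   74 2606] [239.31158864 190.86953185]
[193 192  32  59 671] [210.91505216 213.73323398]
[229 236  22  25 472] [239.52754237 248.1059322 ]
525 [[241.3, 245.1], [252.0, 244.6], [230.7, 245.6], [241.8, 259.5], [240.9, 230.9]]
540 [[240.9, 251.8], [251.8, 251.3], [230.1, 252.3], [241.5, 266.5], [240.5, 237.2]]
555 [[240.5, 258.7], [251.6, 258.2], [229.5, 259.3], [241.1, 273.7], [240.0, 243.9]]
col [126 158 159 160 164 159 141  44  46  44  43  44  44  44  44  46 102 109
 109 108 108  94  94 111  93  99 100  97  98  99]
```

Emit:
drive_tool:
  targets:
    - {"jaw": 0.55, "travel": [0, 0, -0.04], "twist": 0}
    - {"jaw": 0.55, "travel": [0, 0, -0.08], "twist": 0}
    - {"jaw": 0.55, "travel": [0, 0.04, -0.1], "twist": 0}
    - {"jaw": 0.55, "travel": [0, 0.25, -0.1], "twist": 0}
    - {"jaw": 0.55, "travel": [0, 0.25, -0.1], "twist": 0}
    - {"jaw": 0.55, "travel": [0, 0.25, -0.1], "twist": 0}
    - {"jaw": 0.55, "travel": [0, 0.25, -0.1], "twist": 0}
    - {"jaw": 0.55, "travel": [0, 0.25, -0.1], "twist": 0}

```text
t: 9.05
eef_pos: [537.1, 129.8, 181.9]
tcp_rot: [3.141, 0.0, 3.081]
ft_force: [1.3, 0.4, -0.7]
opening: 0.548
grip_force: 0.0
```

```bash
cat > kt.py <<'E'
from h import *
def tri(a,b):
    A=[];B=[]
    for o,d in(a,b):
        d=d/np.linalg.norm(d);P=np.eye(3)-np.outer(d,d);A.append(P);B.append(P@o)
    return np.linalg.solve(sum(A),sum(B))
cs={n:read_camera(n) for n in('scene','top')};q={}
for n,c in cs.items():
    u,v=proj(c,[538,-119,85]).astype(int);x0,y0=u-30,v-30
    m=(c['frame'][y0:y0+60,x0:x0+60].max(2)<55).astype(np.uint8)
    k,l,s,ce=cv2.connectedComponentsWithStats(m)
    for i in range(1,k):
        if s[i,4]>40: print(n,s[i]+[x0,y0,0,0,0],ce[i]+[x0,y0])
    i=1+s[1:,4].argmax();q[n]=ray(c,*(ce[i]+[x0,y0]))
print('K',tri(q['top'],q['scene']))
print(state()['t'],state()['eef_pos'])
for n in cs: print(n,[proj(cs[n],p).round(1).tolist() for p in([540,-119,84],[540,-119,98],[540,-119,70])])
np.savez('cams.npz',s=cs['scene']['frame'],t=cs['top']['frame'])
E
python3 kt.py
```

```text
scene [229 236  22  25 474] [239.51687764 248.14978903]
top [366 215  17  18 234] [374.21794872 223.53418803]
K [ 543.05069168 -119.58241571   92.95928217]
9.15 [537.16088537 132.68988454 181.75794716]
scene [[240.9, 251.8], [240.0, 243.9], [241.8, 259.5]]
top [[373.7, 226.1], [374.5, 224.8], [372.9, 227.4]]
```

The knob centre is at about (543,-120,93), so the lid rests at about 12° with its low edge on the ledge and its high edge on the rim. Its axis is about 12 mm too far to +x. I'll regrip, slide it under the lip and release.

Emit:
drive_tool:
  targets:
    - {"jaw": 0.55, "travel": [-0.021, -0.251, 0], "twist": 0}
    - {"jaw": 0.55, "travel": [-0.021, -0.251, 0], "twist": 0}
    - {"jaw": 0.55, "travel": [-0.021, -0.251, 0], "twist": 0}
    - {"jaw": 0.55, "travel": [-0.021, -0.251, 0], "twist": 0}
    - {"jaw": 0.55, "travel": [-0.021, -0.251, 0], "twist": 0}
    - {"jaw": 0.55, "travel": [-0.021, -0.251, 0], "twist": 0}
    - {"jaw": 0.55, "travel": [-0.021, -0.251, 0], "twist": 0}
    - {"jaw": 0.55, "travel": [-0.021, -0.251, 0], "twist": 0}

```text
t: 9.82
eef_pos: [542.7, -126.6, 181.4]
tcp_rot: [3.141, -0.0, 3.077]
ft_force: [-1.1, 0.3, -0.4]
opening: 0.55
grip_force: 0.0
```

Emit:
drive_tool:
  targets:
    - {"jaw": 0.55, "travel": [0, 0, 0.04], "twist": 0}
    - {"jaw": 0.55, "travel": [0, 0, 0.08], "twist": 0}
    - {"jaw": 0.55, "travel": [0, 0, 0.104], "twist": 0}
    - {"jaw": 0.55, "travel": [0, 0, 0.104], "twist": 0}

```text
t: 10.15
eef_pos: [540.8, -122.2, 73.6]
tcp_rot: [3.139, -0.007, 3.082]
ft_force: [0.6, -0.3, -0.7]
opening: 0.551
grip_force: 0.0
```

Emit:
drive_tool:
  targets:
    - {"jaw": 0, "travel": [0, 0, 0], "twist": 0}
    - {"jaw": 0, "travel": [0, 0, 0], "twist": 0}
    - {"jaw": 0, "travel": [0, 0, 0], "twist": 0}
    - {"jaw": 0, "travel": [0, 0, 0], "twist": 0}
    - {"jaw": 0, "travel": [0, 0, -0.002], "twist": 0}
    - {"jaw": 0, "travel": [0.006, 0, -0.002], "twist": 0}
    - {"jaw": 0, "travel": [0.012, 0, -0.002], "twist": 0}
    - {"jaw": 0, "travel": [0.012, 0, -0.002], "twist": 0}

```text
t: 10.82
eef_pos: [534.9, -124.2, 83.1]
tcp_rot: [-3.139, 0.012, 3.081]
ft_force: [10.2, 0.5, 8.9]
opening: 0.31
grip_force: 30.0
```

Emit:
drive_tool:
  targets:
    - {"jaw": 0, "travel": [0, 0, 0.002], "twist": 0}
    - {"jaw": 0, "travel": [0, 0, 0.002], "twist": 0}
    - {"jaw": 0.55, "travel": [0, 0, 0.002], "twist": 0}
    - {"jaw": 0.55, "travel": [0, 0, 0.002], "twist": 0}
    - {"jaw": 0.55, "travel": [0, 0, 0.002], "twist": 0}
    - {"jaw": 0.55, "travel": [0, 0, 0.002], "twist": 0}
    - {"jaw": 0.55, "travel": [0, 0, 0.002], "twist": 0}

```text
t: 11.4
eef_pos: [531.0, -123.2, 77.7]
tcp_rot: [3.141, -0.0, 3.081]
ft_force: [0.5, 0.5, -0.0]
opening: 0.544
grip_force: 0.0
```

```bash
python3 kn.py k2.png
```

```text
11.45 [ 531.01831263 -123.2137857    77.67806808] [0.57364246 0.02005723 0.30096057]
[ 153  176  149   81 3198] [233.92651657 194.09849906]
[188 198  32  59 690] [206.36231884 220.35942029]
[229 236  21  25 475] [239.14947368 248.04421053]
525 [[241.3, 245.1], [252.0, 244.6], [230.7, 245.6], [241.8, 259.5], [240.9, 230.9]]
540 [[240.9, 251.8], [251.8, 251.3], [230.1, 252.3], [241.5, 266.5], [240.5, 237.2]]
555 [[240.5, 258.7], [251.6, 258.2], [229.5, 259.3], [241.1, 273.7], [240.0, 243.9]]
col [126 159 160 161 165 160 140  43  44  46  43  45  43  44  43  44  96 103
 102 101  99  95  95  95  96  95 103 103  99  98]
```

The lid was blocked because its low edge sits just below the ledge, against the bore edge. I'll regrip centred, lift 6 mm, then slide.

Emit:
drive_tool:
  targets:
    - {"jaw": 0.55, "travel": [-0.011, 0.003, -0.001], "twist": 0}
    - {"jaw": 0.55, "travel": [-0.011, 0.003, -0.001], "twist": 0}
    - {"jaw": 0, "travel": [-0.011, 0.003, -0.001], "twist": 0}
    - {"jaw": 0, "travel": [-0.011, 0.003, -0.001], "twist": 0}
    - {"jaw": 0, "travel": [-0.011, 0.003, -0.001], "twist": 0}
    - {"jaw": 0, "travel": [-0.011, 0.003, -0.001], "twist": 0}
    - {"jaw": 0, "travel": [-0.011, 0.003, -0.001], "twist": 0}
    - {"jaw": 0, "travel": [-0.011, 0.003, -0.007], "twist": 0}

```text
t: 12.12
eef_pos: [541.7, -120.8, 84.0]
tcp_rot: [3.141, -0.002, 3.081]
ft_force: [0.3, -0.5, -2.7]
opening: 0.323
grip_force: 30.0
```

Emit:
drive_tool:
  targets:
    - {"jaw": 0, "travel": [0, 0, 0], "twist": 0}
    - {"jaw": 0, "travel": [0.003, 0, 0], "twist": 0}
    - {"jaw": 0, "travel": [0.006, 0, 0], "twist": 0}
    - {"jaw": 0, "travel": [0.006, 0, 0], "twist": 0}

```text
t: 12.45
eef_pos: [535.6, -120.4, 84.6]
tcp_rot: [3.141, -0.001, 3.081]
ft_force: [0.4, -1.1, -2.4]
opening: 0.328
grip_force: 30.0
```

Emit:
drive_tool:
  targets:
    - {"jaw": 0, "travel": [0.003, 0, 0], "twist": 0}
    - {"jaw": 0, "travel": [0.006, 0, 0], "twist": 0}
    - {"jaw": 0, "travel": [0.007, 0, 0], "twist": 0}
    - {"jaw": 0, "travel": [0.007, 0, 0], "twist": 0}

```text
t: 12.78
eef_pos: [529.0, -120.1, 84.7]
tcp_rot: [3.141, -0.0, 3.081]
ft_force: [-0.4, -0.2, -2.6]
opening: 0.33
grip_force: 30.0
```

Emit:
drive_tool:
  targets:
    - {"jaw": 0, "travel": [0, 0, 0.002], "twist": 0}
    - {"jaw": 0, "travel": [0, 0, 0.004], "twist": 0}
    - {"jaw": 0, "travel": [0, 0, 0.004], "twist": 0}

```text
t: 13.03
eef_pos: [529.4, -120.1, 80.3]
tcp_rot: [3.141, -0.0, 3.081]
ft_force: [0.9, 0.1, -0.9]
opening: 0.324
grip_force: 30.0
```

Emit:
drive_tool:
  targets:
    - {"jaw": 0.55, "travel": [0, 0, 0.001], "twist": 0}
    - {"jaw": 0.55, "travel": [0, 0, 0.001], "twist": 0}
    - {"jaw": 0.55, "travel": [0, 0, 0.001], "twist": 0}
    - {"jaw": 0.55, "travel": [0, 0, 0.001], "twist": 0}
    - {"jaw": 0.55, "travel": [0, 0, 0.001], "twist": 0}
    - {"jaw": 0.55, "travel": [0, 0, 0.001], "twist": 0}

```text
t: 13.53
eef_pos: [529.4, -120.1, 79.8]
tcp_rot: [3.142, 0.0, 3.081]
ft_force: [-0.5, 0.3, -0.1]
opening: 0.544
grip_force: 0.0
```

Emit:
drive_tool:
  targets:
    - {"jaw": 0.55, "travel": [0, 0, -0.04], "twist": 0}
    - {"jaw": 0.55, "travel": [0, 0, -0.08], "twist": 0}
    - {"jaw": 0.55, "travel": [0, 0.04, -0.1], "twist": 0}
    - {"jaw": 0.55, "travel": [0, 0.25, -0.1], "twist": 0}
    - {"jaw": 0.55, "travel": [0, 0.25, -0.1], "twist": 0}
    - {"jaw": 0.55, "travel": [0, 0.25, -0.1], "twist": 0}
    - {"jaw": 0.55, "travel": [0, 0.25, -0.1], "twist": 0}
    - {"jaw": 0.55, "travel": [0, 0.25, -0.1], "twist": 0}

```text
t: 14.2
eef_pos: [544.0, 127.0, 180.0]
tcp_rot: [3.141, 0.0, 3.081]
ft_force: [1.2, 1.2, 0.2]
opening: 0.547
grip_force: 0.0
```

```bash
python3 kt.py
```

```text
scene [228 238  21  27 475] [238.16210526 250.99368421]
top [367 218  18  18 241] [375.34854772 226.97095436]
K [ 538.50500414 -122.32308358   84.39214161]
14.3 [544.0173639  129.92951769 179.81323636]
scene [[240.9, 251.8], [240.0, 243.9], [241.8, 259.5]]
top [[373.7, 226.1], [374.5, 224.8], [372.9, 227.4]]
```

The knob is at (538.5,-122.3,84.4), which is 44 mm above the ledge and about 4 mm off centre, so the lid is seated. I'll check the small lid and hand in.

Run:
```python
from h import *
from cell import job_done
c=read_camera('scene');m=(c['frame'][230:260,370:405].max(2)<60).astype(np.uint8)
k,l,s,ce=cv2.connectedComponentsWithStats(m);print(ce[1+s[1:,4].argmax()]+[370,230],'before 386.5 245.5')
print(job_done())
```

```text
[386.35675676 245.61351351] before 386.5 245.5
the job is handed in; nothing more can be done
None
```

The job is handed in, with no verdict returned: by my last measurement the larger lid lies on the pot's ledge under the lip, knob 44 mm above the ledge and about 4 mm off centre, released; the smaller lid has not moved.

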